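# Count the run and rock the test block out of the shaker clip

### The arm

A 7-joint arm with a two-finger parallel gripper is mounted at the origin on a cart in front of the work surface, level with it; the furniture and walls round the work are solid. World frame = base frame: x ahead of the robot, y to its left, z up, the work surface at z = 0. Lengths are in m, angles in rad, forces in N, time in s.
With the tool pointing down it reaches from about 0.425 to 0.925 m from the base axis. Payload 6.8 kg.
Tool frame: the origin (TCP) lies at the very end of the fingers, on their centre line; the grasp point (between the pads) lies 19 mm behind it; z points along the fingers, y is the line along which they close (so a half turn about z gives the same grasp; the last joint's range is limited). The gripper opens to 88 mm and grips with 3 to 60 N. Pads are 20 mm wide; open, the fingers measure 115 mm over their backs; the gripper's body (75 mm by 178 mm) begins 61 mm behind the grasp point.
Start: joints at [1.2, 0.477, 0.022, 1.555, -0.011, 1.109, -0.083], TCP at [0.175, -0.652, 0.223] pointing down, gripper open.
Joint ranges: [-2.96, 2.96], [-0.34, 2.1], [-1.41, 1.46], [0.24, 2.44], [-1.37, 4.51], [0.17, 1.92], [-2.96, 2.96]. Speed limits (rad/s): [2.39, 2.39, 3.14, 3.14, 3.14, 3.14, 3.14].

### API

Orientations are given as [roll, pitch, yaw] about the fixed x, y, z axes, in that order (R = Rz(yaw) Ry(pitch) Rx(roll)).
In Python, from plant import arm gives the robot as it stands.
- The arm moves only by the shell command python3 -m jog 'ROWS' [FORCE]. ROWS is JSON, a list of rows, each a list of 7 numbers: the finger opening in m, from 0 to 0.0878, then the shift along the tool's x, y, z in m, then the turn, a rotation vector about the tool's x, y, z in degrees. In form: [[grip, x, y, z, rx, ry, rz], ...]. A call has 1 to 5 rows; each row shifts and turns the commanded pose from where the row before left it, along the tool's axes as they then stand; what a row does not reach is not made up. A row lasts 1/10 s, in which the tool goes at most 50 mm and 8.59 degrees, less where a joint would pass 70% of its speed; a pose out of reach is approached as far as the arm can. A call with a gripper value outside its range is refused whole. The fingers move at their own pace and stop on an object; FORCE is the grip in N (left out, the last holds). Time passes only in rows, so rows that do not move let the fingers close. It gives the time, the measured TCP pose, the force, the opening and the grip force at its end, in the units of the state.
- arm.sense(): the state, without advancing time (a new reading comes with each control period).
- arm.camera(name): name is "scene" or "top" or "wrist"; returns a dict with "frame" (420x560x3 uint8, red, green, blue), "mtx" (3x3 intrinsics, pixels), "k1" (the pictures are not rectified: a ray, as slopes to the right and down, at radius r is drawn at 1 + k1 r^2 times it, then the intrinsics apply), "pose" (4x4, takes a point from camera to world coordinates); the wrist camera has in their place "mount" (4x4, takes a point from camera to tool coordinates, whose origin is the TCP and whose axes are the flange's). Camera axes: x right, y down, z forward; pixel columns grow to the right and rows downward; lengths in m; the calibration is good to about 2 mm. A picture is of the moment at which its call begins: read the wrist's pose just before it. There is no depth.
- arm.sign_off(): hands the job in; it is judged then, once.
Trained networks look in a picture, given as the dict that the camera call returned (one of the last four; its "shot" number tells which), for a name from the list of things; names that differ only in an ending like _2 or _b are one class to them, and where a whole thing is asked for, a point or a joint stands for the part that bears it (a point fixed in the world has none). Each returns a list of dicts, best first, with "conf" (0 to 1); they miss things now and then, are a little off and sometimes report something else, mostly with a low value. They report only what shows in the picture. A call takes as long as a camera call. They do not tell look-alikes from the thing itself.
- arm.search_frame(picture, target): "box" ([left, top, right, bottom] in pixels, round what is visible of it).
- arm.landmark_of(picture, target): "centre" ([column, row] in pixels: a listed point, or the origin of a listed thing).
The state is a dict: "t": time; "joints": joint angles; "qd": joint speeds; "tau": joint torques, N m; "position": TCP position; "eef_rot": TCP orientation; "contact_force": force on the tool from outside, world axes, zero at the start; "wrist_torque": the same for the moment, N m; "opening": finger opening in m; "gripper_force": force on a finger pad.
Only numpy, scipy, OpenCV 4.12 (cv2) and the standard library are available. Lean on these libraries where they do the work, as an engineer would, in place of code of your own. Each camera call takes 0.05 s, during which the arm holds its last target. There are 200 camera calls.

### The job

Log the finished run on the stroke counter: swing its sprung lever over to the stop, then let it spring back. Then take hold of the test block and work it out of the shaker's tight clip by rocking it a few degrees side to side along its length, raising the end nearest the counter first, then the other, and so on; hauling it straight up would drag the delicate shaker armature up off its rest, which must not happen, and the things lying around are to be left alone. Finish still holding the block, level, just clear above the clip, touching nothing but the gripper.

Things in the scene. Friction and masses are not known exactly. Their poses are not given: they have to be found in the camera images.
- shaker: Bench shaker, fixed to the bench: square foot plate 130 x 130 mm with a squat grey round body, 120 mm across and 50 mm high. Origin: centre of its underside, on the bench. Its y axis runs along the length of the clip and of the block; z up. It carries the armature (disc and clip).
- clip_floor (a point): Centre of the floor of the clip on the armature, 68 mm above the bench at rest. Clip: a 24 mm slot along the shaker's y between two walls 60 mm long, 18 mm high; end posts to y = +-63 mm, 22 mm high. At each end of the block a sprung cheek's rounded rib presses on its end face, 12 mm above this floor, and holds it by friction, about 12 N an end; free once the block's underside is past the ribs.
- armature (a joint): Height of the armature above its rest (m), 0 to 0.008; over 0.003 is overstroke. Flexures hold it down with 17 N, so a straight pull on the block (24 N) lifts it. Tilting the block about one end, so that only the other rises, does not; then tilt back about the raised end. With tilts of 0.08 rad each way, 3 mm gained at the block's middle per swing is safe; over 6 mm is a straight pull.
- test_block: Loose steel block, inverted T, 0.18 kg: foot 22 (x) x 80 (y) x 30 (z) mm; on its middle an upright grip 22 (x) x 40 (y) mm from 30 to 72 mm height. Origin: centre of its underside; z up. Starts seated on the clip floor, its y along the shaker's y. Take the grip across its 40 mm width (fingers closing along y), fingertips a few mm above the foot's shoulders at 30 mm; rock it about its x.
- counter: Stroke counter, fixed to the bench off one end of the shaker (either side), 155 to 170 mm from it: grey box 56 x 50 mm, top at 38 mm, on a foot plate 70 x 56 mm, number window on its -x face. Origin: centre of its underside. Its lever turns about an axis along its y, 45 mm above the origin, between two lugs 50 mm high.
- lever (a joint): Angle of the counter lever (rad): 0 at rest (leaning 0.6 rad from upright towards the counter's -x), 0.8 at its stop (leaning 0.2 rad towards +x). A spring of 0.06 N m at rest and 0.14 N m at the stop returns it to 0 when let go.
- lever_tip (a point): Axis of the black cross roller at the end of the counter lever, 10 mm in diameter and 26 mm long along the counter's y, 50 mm from the lever's hinge axis. Push it towards the counter's +x with closed fingers.
- tin: Round flat blue-lidded tin, 63 mm across, 22 mm high, loose, on the other side of the shaker from the counter. Bystander. Origin: centre of its underside.
- sensor: Small metal accelerometer with side connector, 14 x 21 x 19 mm, loose, in front of the shaker (towards the robot). Bystander. Origin: centre of its underside.
- weight: Stainless calibration mass with knob, 28 mm across, 40 mm high, loose, behind the shaker. Bystander. Origin: centre of its underside.
Things that resemble listed ones, but are neither listed nor needed, are in the scene too. Leave any purple or yellow look-alike of the counter alone.

How it is judged:
By the outcome, as a careful person would: the job done as asked, in the order asked, and still so for the second after the job is handed in, while the arm keeps its last pose, push and grip.
It also fails if it takes over 51 s, if anything falls off the work surface, if the arm or the gripper's body presses on something with over 40 N, if the wrist force passes 120 N, or if a joint passes its speed limit or range.

## Working session

There is one attempt and no reset: what is moved stays moved. The work goes in short steps, Python scripts to look and compute and a shell command to move; the robot and the scene stay as the last step left them, time stands still between calls to the robot, and variables do not carry over. Pictures are saved under pics/ and viewed, at most 10 in all, crops included, and the job is handed in when it is done.

```bash
mkdir -p pics; ls; cat > h.py <<'E'
import numpy as np, cv2
from scipy.spatial.transform import Rotation as Ro
from plant import arm
def ray(c,px,pose=None):
    P=c["pose"] if pose is None else pose
    k=c["k1"]; K=np.array(c["mtx"])
    d=np.array([(px[0]-K[0,2])/K[0,0],(px[1]-K[1,2])/K[1,1]]); s=d.copy()
    for _ in range(20): s=d/(1+k*(s@s))
    P=np.array(P); v=P[:3,:3]@np.array([*s,1]); return P[:3,3],v/np.linalg.norm(v)
def atz(c,px,z,pose=None):
    o,v=ray(c,px,pose); return o+v*(z-o[2])/v[2]
def tri(rs):
    A=np.zeros((3,3));b=np.zeros(3)
    for o,v in rs:
        M=np.eye(3)-np.outer(v,v);A+=M;b+=M@o
    return np.linalg.solve(A,b)
def proj(c,p,pose=None):
    P=np.array(c["pose"] if pose is None else pose); q=np.linalg.inv(P)@np.array([*p,1]); s=q[:2]/q[2]
    s=s*(1+c["k1"]*(s@s)); K=np.array(c["mtx"]); return K[0,0]*s[0]+K[0,2],K[1,1]*s[1]+K[1,2]
def toolpose():
    s=arm.sense(); T=np.eye(4); T[:3,:3]=Ro.from_euler('xyz',s["eef_rot"]).as_matrix(); T[:3,3]=s["position"]; return T
E
python3 - <<'E'
from h import *
s=arm.sense(); print(s)
for n in ("scene","top"):
    c=arm.camera(n); cv2.imwrite(f"pics/{n}0.png",c["frame"][:,:,::-1]); print(n,c["shot"],np.round(c["pose"],3).tolist())
    for t in ("shaker","clip_floor","test_block","counter","lever_tip","tin","sensor","weight"):
        z={"clip_floor":.068,"test_block":.068,"lever_tip":.086}.get(t,0)
        for d in arm.landmark_of(c,t)[:3]: print(n,t,np.round(d["centre"],1),round(d["conf"],2),np.round(atz(c,d["centre"],z),3))
E
```

```text
pics
{'t': 0.0, 'joints': array([ 1.19991594,  0.47780531,  0.0223224 ,  1.55645508, -0.01150669,
        1.10932431, -0.08307287]), 'qd': array([-1.38849836e-03,  1.79400871e-03,  1.49972316e-03, -1.06053768e-03,
        1.89733835e-04,  4.00373123e-05, -1.41107167e-04]), 'tau': array([ 1.26111463e-04, -5.82865155e+01,  1.53409392e+00, -2.72609997e+01,
       -5.44039125e-02,  1.71099405e-02,  1.84816627e-04]), 'position': array([ 0.17517726, -0.65123076,  0.22167639]), 'eef_rot': array([-3.13973264e+00,  1.25182681e-04,  2.62841599e-01]), 'contact_force': array([ 0.49003798,  0.717751  , -0.11835415]), 'wrist_torque': array([-0.05513894,  0.00977616,  0.02417967]), 'gripper_force': 0.0, 'opening': 0.08763977543802248}
scene 1 [[-0.847, -0.239, 0.475, 0.116], [-0.531, 0.417, -0.737, 0.613], [-0.022, -0.877, -0.48, 0.526], [0.0, 0.0, 0.0, 1.0]]
scene shaker [303.5 241.8] 0.61 [ 0.493 -0.087  0.   ]
scene clip_floor [300.7 218.9] 0.85 [ 0.492 -0.072  0.068]
scene test_block [298.5 218.2] 0.7 [ 0.498 -0.072  0.068]
scene test_block [311.5 207. ] 0.22 [ 0.497 -0.131  0.068]
scene counte
[... 721 characters left out ...]
 clip_floor [287.3 222.1] 0.74 [ 0.482 -0.079  0.068]
top clip_floor [291.4 180.8] 0.67 [ 0.584 -0.089  0.068]
top test_block [287.8 218.4] 0.57 [ 0.491 -0.08   0.068]
top counter [345.6 200.2] 0.86 [ 0.545 -0.233  0.   ]
top counter [366.3 250.5] 0.62 [ 0.413 -0.286  0.   ]
top counter [388.6 200. ] 0.58 [ 0.546 -0.346  0.   ]
top lever_tip [395.1 210.5] 0.64 [ 0.51  -0.338  0.086]
top lever_tip [353.4 206.1] 0.57 [ 0.52  -0.238  0.086]
top lever_tip [378.  264.1] 0.55 [ 0.382 -0.295  0.086]
top tin [230.6 230.4] 0.56 [0.463 0.07  0.   ]
top sensor [305.7 255.2] 0.36 [ 0.4   -0.128  0.   ]
top sensor [231.2 231.8] 0.28 [0.459 0.068 0.   ]
top weight [291.4 180. ] 0.46 [ 0.598 -0.09   0.   ]
```

```bash
python3 - <<'E'
import cv2
a=cv2.imread("pics/scene0.png")[130:330,210:430]; b=cv2.imread("pics/top0.png")[150:290,200:430]
cv2.imwrite("pics/s1.png",cv2.resize(a,None,fx=2.9,fy=2.9,interpolation=3)); cv2.imwrite("pics/t1.png",cv2.resize(b,None,fx=3.4,fy=3.4,interpolation=3))
E
```

```text
(no output)
```

View pics/s1.png

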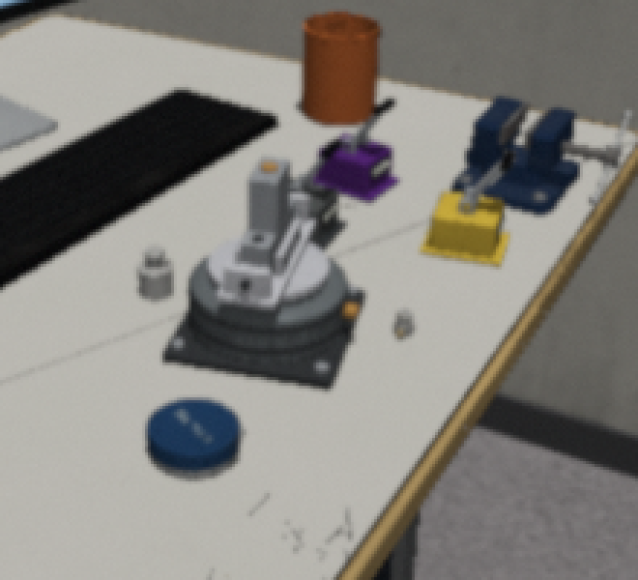

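View pics/t1.png

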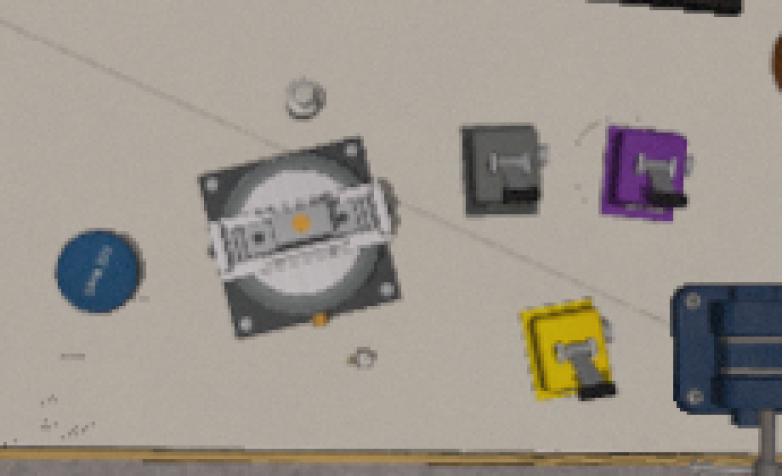

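The scene and top crops show three counters: grey at top px (346,200), purple at (389,200) and yellow at (366,250). The grey one matches the description and stands off the shaker's -y end. The block with its orange top is at top px (289,216), and the shaker is yawed about +0.2 rad. The close crop confirms the grey counter, with its lever leaning towards the robot.

```bash
python3 - <<'E'
from h import *
a=arm.camera("scene"); b=arm.camera("top"); w=arm.camera("wrist")
print("mount",np.round(w["mount"],3).tolist(), np.round(w["mtx"],0).tolist())
for t,g in (("lever_tip",(.515,-.23,.086)),("test_block",(.49,-.078,.068)),("counter",(.544,-.228,0)),("shaker",(.495,-.08,0))):
    rs=[]
    for c in (a,b):
        L=arm.landmark_of(c,t)
        if not L: continue
        pp=np.array(proj(c,g)); d=min(L,key=lambda d:np.hypot(*(np.array(d["centre"])-pp))); rs.append(ray(c,d["centre"])); print(np.round(d["centre"],1),np.round(pp,1))
    print(t,np.round(tri(rs),4))
# plate corners, block ends from top crop
q=lambda x,y:(200+x/3.4,150+y/3.4)
for p in ((198,178),(360,137),(400,298),(238,338)): print("plate",np.round(atz(b,q(*p),.008),3))
for p in ((463,127),(538,125),(538,214),(466,216)): print("ctr",np.round(atz(b,q(*p),.006),3))
print("roller",np.round(atz(b,q(521,196),.088),4), "top grip",np.round(atz(b,q(302,223),.14),4))
E
```

```text
mount [[0.0, -0.962, -0.275, 0.075], [1.0, 0.001, -0.0, -0.0], [0.0, -0.275, 0.962, -0.162], [0.0, 0.0, 0.0, 1.0]] [[343.0, 0.0, 282.0], [0.0, 343.0, 215.0], [0.0, 0.0, 1.0]]
[322.6 183.8] [323.9 181.9]
[397.1 207.8] [350.2 208.2]
lever_tip [ 0.5461 -0.3489  0.0243]
[299.5 217.2] [302.9 217.9]
[286.6 217.9] [286.9 218.7]
test_block [ 0.4943 -0.076   0.0693]
[311.5 213.3] [312.3 210. ]
[344.6 198.1] [343.7 200.4]
counter [ 0.5505 -0.2332 -0.014 ]
[304.2 242.5] [301.1 243. ]
[285.5 217.2] [287.5 218.6]
shaker [ 0.4928 -0.0775  0.0043]
plate [ 0.537 -0.003  0.008]
plate [ 0.569 -0.128  0.008]
plate [ 0.445 -0.158  0.008]
plate [ 0.414 -0.035  0.008]
ctr [ 0.578 -0.208  0.006]
ctr [ 0.58  -0.265  0.006]
ctr [ 0.511 -0.265  0.006]
ctr [ 0.509 -0.209  0.006]
roller [ 0.5162 -0.2371  0.088 ] top grip [ 0.4921 -0.0817  0.14  ]
```

```bash
R='[0,0.031,-0.0305,0,0,0,0]'; python3 -m jog '[[0,0.031,-0.0305,0,0,0,0],[0,0.031,-0.0305,0,0,0,0],[0,0.031,-0.0305,0,0,0,0],[0,0.031,-0.0305,0,0,0,0]]' 10; python3 -m jog '[[0,0.031,-0.0305,0,0,0,0],[0,0.031,-0.0305,0,0,0,0],[0,0.031,-0.0305,0,0,0,0],[0,0.031,-0.0305,0,0,0,0]]'; python3 -m jog '[[0,0.031,-0.0305,0.005,0,0,0],[0,0.031,-0.0305,0.005,0,0,0],[0,0.031,-0.0305,0.005,0,0,0],[0,0.031,-0.0305,0.005,0,0,0],[0,0,0,0,0,0,0]]'
python3 - <<'E'
from h import *
T=toolpose(); c=arm.camera("wrist"); P=T@np.array(c["mount"]); np.save("P1.npy",P)
cv2.imwrite("pics/w1.png",cv2.resize(c["frame"][:,:,::-1],(784,588)))
print(T[:3,3])
for t,z in (("lever_tip",.0863),("test_block",.068),("clip_floor",.068),("counter",0),("shaker",0),("sensor",0),("weight",0)):
    for d in arm.landmark_of(c,t)[:3]: print(t,np.round(d["centre"],1),round(d["conf"],2),np.round(atz(c,d["centre"],z,P),4))
E
```

```text
t: 1.85
position: [0.2641, -0.5003, 0.2228]
eef_rot: [3.141, -0.0, 0.263]
contact_force: [0.3, 0.5, 0.7]
opening: 0.0595
gripper_force: 0.0
t: 2.25
position: [0.3522, -0.3503, 0.223]
eef_rot: [3.141, -0.0, 0.263]
contact_force: [1.0, -1.0, 0.6]
opening: 0.0276
gripper_force: 0.0
t: 2.75
position: [0.4423, -0.1959, 0.2026]
eef_rot: [-3.14, -0.002, 0.272]
contact_force: [-0.4, -0.9, -0.9]
opening: 0.0005
gripper_force: 0.0
[ 0.44234063 -0.19588779  0.20260578]
lever_tip [472.4 177.4] 0.88 [ 0.5123 -0.3392  0.0863]
lever_tip [358.8 137.7] 0.82 [ 0.517  -0.2383  0.0863]
lever_tip [360.2 302.7] 0.59 [ 0.378  -0.288   0.0863]
test_block [162.6 112.6] 0.71 [ 0.4926 -0.0781  0.068 ]
counter [346.8 103.4] 0.71 [ 0.5467 -0.2348  0.    ]
counter [347.5 236.5] 0.67 [ 0.4111 -0.2811  0.    ]
counter [442.9 136.6] 0.62 [ 0.5427 -0.3421  0.    ]
sensor [212.9 207.3] 0.5 [ 0.4034 -0.1274  0.    ]
weight [210.    0.6] 0.78 [ 0.6004 -0.0805  0.    ]
```

View pics/w1.png

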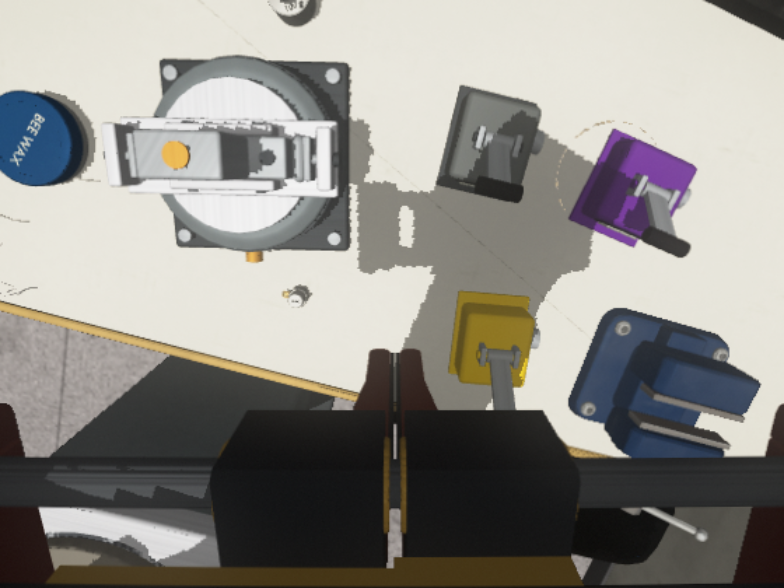

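The wrist view shows the grey counter with its roller at px (356,136), and the block's grip at (125,110). The tip is at (0.517,-0.237), consistent with the top view. I'll turn to yaw 0 and go down on the robot side of the roller.

```bash
python3 -m jog '[[0,0,0,0,0,0,7.5],[0,0,0,0,0,0,7.5],[0,0.036,0.041,0,0,0,0],[0,0,0,0.03,0,0,0],[0,0,0,0.03,0,0,0]]'; python3 -m jog '[[0,0,0,0.03,0,0,0],[0,0,0,0.03,0,0,0],[0,0,0,0,0,0,0],[0,0,0,0,0,0,0]]'
```

```text
t: 3.65
position: [0.4736, -0.2414, 0.1426]
eef_rot: [3.14, -0.003, -0.002]
contact_force: [-0.4, 0.5, 0.0]
opening: 0.0005
gripper_force: 0.0
t: 4.05
position: [0.4723, -0.2398, 0.0829]
eef_rot: [-3.141, 0.001, 0.0]
contact_force: [0.2, 0.3, 0.7]
opening: 0.0006
gripper_force: 0.0
```

```bash
python3 -m jog '[[0,0.015,0.001,0,0,0,0],[0,0.015,0,0,0,0,0],[0,0.01,0,0,0,0,0],[0,0.01,0,0,0,0,0],[0,0,0,0,0,0,0]]';for i in 1; do python3 -m jog '[[0,0.008,0,0,0,0,0],[0,0,0,0,0,0,0]]'; python3 -m jog '[[0,0.004,0,0,0,0,0],[0,0,0,0,0,0,0]]';done
python3 - <<'E'
from h import *
for n in ("scene","top"):
    c=arm.camera(n)
    for d in arm.landmark_of(c,"lever_tip")[:3]: print(n,np.round(d["centre"],1),round(d["conf"],2),np.round(atz(c,d["centre"],.094),4))
E
```

```text
t: 4.55
position: [0.524, -0.2406, 0.0836]
eef_rot: [3.141, -0.002, 0.001]
contact_force: [-2.4, -0.6, 1.4]
opening: 0.0006
gripper_force: 1.2
t: 4.75
position: [0.5311, -0.2405, 0.0828]
eef_rot: [3.141, -0.001, 0.001]
contact_force: [-3.2, 0.2, 0.2]
opening: 0.0003
gripper_force: 1.3
t: 4.95
position: [0.5347, -0.2403, 0.0826]
eef_rot: [3.142, -0.0, 0.001]
contact_force: [-3.2, -1.1, 1.1]
opening: 0.0005
gripper_force: 1.3
scene [310.4 177.5] 0.53 [ 0.5477 -0.2207  0.094 ]
scene [385.7 184.1] 0.53 [ 0.3747 -0.2765  0.094 ]
scene [275.3 284.1] 0.52 [0.4051 0.169  0.094 ]
```

Continuing towards the stop, watching for the force to rise.

```bash
python3 -m jog '[[0,0.003,0,0,0,0,0],[0,0,0,0,0,0,0]]'; python3 -m jog '[[0,0.003,0,0,0,0,0],[0,0,0,0,0,0,0]]';python3 -m jog '[[0,0.003,0,0,0,0,0],[0,0,0,0,0,0,0]]'
```

```text
t: 5.35
position: [0.5377, -0.2402, 0.0826]
eef_rot: [-3.142, 0.0, 0.001]
contact_force: [-3.7, -0.9, 0.2]
opening: 0.0004
gripper_force: 1.3
t: 5.55
position: [0.5403, -0.2401, 0.0824]
eef_rot: [-3.141, 0.001, 0.001]
contact_force: [-4.1, -0.3, 0.0]
opening: 0.0009
gripper_force: 1.7
t: 5.75
position: [0.5408, -0.2401, 0.0822]
eef_rot: [-3.141, 0.006, 0.001]
contact_force: [-10.2, 1.5, 6.3]
opening: 0.0004
gripper_force: 5.3
```

The force jumped from 4 to 10 N at x = 0.541, where the stop was predicted. I'll back off and check that the lever returns.

```bash
python3 -m jog '[[0,-0.01,0,0,0,0,0],[0,-0.02,0,0,0,0,0],[0,-0.02,0,0,0,0,0],[0,-0.025,0,0,0,0,0],[0,0,0,-0.04,0,0,0]]'; python3 -m jog '[[0.08,0,0,-0.04,0,0,0],[0.08,0,0,-0.04,0,0,-7.0],[0.08,0,0,0,0,0,-7.0],[0.08,0,0,0,0,0,0]]' 10
python3 - <<'E'
from h import *
T=toolpose(); c=arm.camera("wrist"); P=T@np.array(c["mount"])
print(T[:3,3],arm.sense()["eef_rot"])
cv2.imwrite("pics/w2.png",cv2.resize(c["frame"][:,:,::-1],(784,588)))
for t,z in (("lever_tip",.0863),("test_block",.068),("clip_floor",.068)):
    for d in arm.landmark_of(c,t)[:3]: print(t,np.round(d["centre"],1),round(d["conf"],2),np.round(atz(c,d["centre"],z,P),4))
E
```

```text
t: 6.25
position: [0.4628, -0.2392, 0.119]
eef_rot: [-3.138, 0.009, -0.0]
contact_force: [0.8, -0.6, 0.6]
opening: 0.0007
gripper_force: 0.0
t: 6.65
position: [0.4702, -0.2405, 0.2044]
eef_rot: [3.139, -0.005, 0.247]
contact_force: [0.4, 0.8, -0.6]
opening: 0.0288
gripper_force: 0.0
[ 0.47024299 -0.24049386  0.20442315] [ 3.14052264e+00 -2.26879635e-03  2.43027488e-01]
lever_tip [288.1 153. ] 0.95 [ 0.5185 -0.2338  0.0863]
lever_tip [410.  192.8] 0.71 [ 0.5117 -0.3412  0.0863]
lever_tip [308.1 312.3] 0.63 [ 0.3818 -0.2882  0.0863]
test_block [106.1 136.5] 0.91 [ 0.4927 -0.0799  0.068 ]
clip_floor [104.5 135.3] 0.61 [ 0.4934 -0.0785  0.068 ]
```

View pics/w2.png

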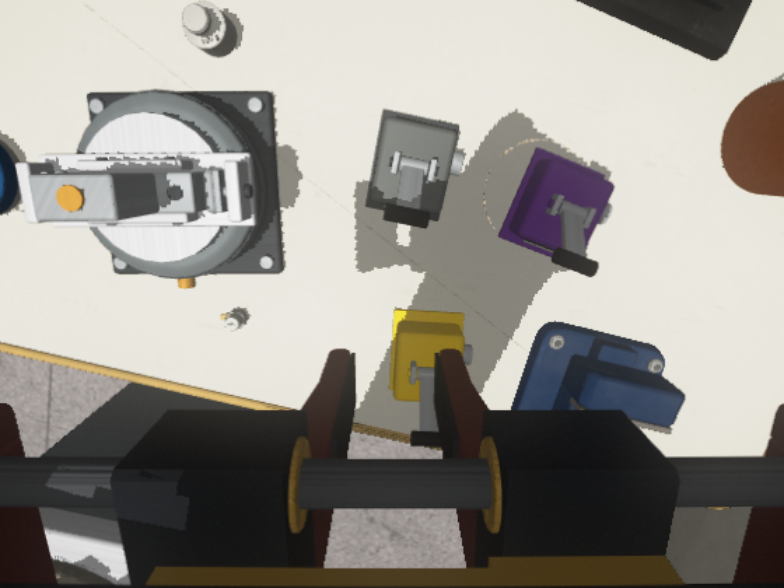

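The lever has sprung back: its roller is at px (288,153), i.e. (0.518,-0.234). Moving over the block.

```bash
python3 -m jog '[[0.08,0.015,-0.0377,0,0,0,0],[0.08,0.015,-0.0377,0,0,0,0],[0.08,0.015,-0.0377,0,0,0,0],[0.08,0.015,-0.0377,0,0,0,0],[0.08,0,0,0,0,0,0]]'
python3 - <<'E'
from h import *
T=toolpose(); c=arm.camera("wrist"); P=T@np.array(c["mount"])
print(T[:3,3],arm.sense()["eef_rot"])
cv2.imwrite("pics/w3.png",cv2.resize(c["frame"][:,:,::-1],(784,588)))
for t,z in (("lever_tip",.0863),("test_block",.068),("clip_floor",.068),("shaker",0)):
    for d in arm.landmark_of(c,t)[:3]:
        p=atz(c,d["centre"],z,P); print(t,np.round(d["centre"],1),round(d["conf"],2),np.round(p,4),"tool",np.round(T[:3,:3].T@(p-T[:3,3]),4))
E
```

```text
t: 7.35
position: [0.4906, -0.0731, 0.2021]
eef_rot: [-3.139, -0.0, 0.253]
contact_force: [-0.1, -0.3, -0.5]
opening: 0.0795
gripper_force: 0.0
[ 0.49062311 -0.07308177  0.20214896] [-3.14030956e+00  4.82960402e-04  2.49725347e-01]
lever_tip [473.6 226.9] 0.57 [ 0.5181 -0.2353  0.0863] tool [-0.014   0.1642  0.1154]
lever_tip [142.6 182.1] 0.24 [0.4855 0.0448 0.0863] tool [ 0.0245 -0.1151  0.1162]
test_block [309.7 272.7] 0.26 [ 0.4337 -0.1146  0.068 ] tool [-0.0655  0.0263  0.134 ]
test_block [289.9 188.5] 0.19 [ 0.5073 -0.0756  0.068 ] tool [0.0154 0.007  0.1341]
clip_floor [289.8 203.5] 0.56 [ 0.4941 -0.079   0.068 ] tool [0.0018 0.007  0.1341]
clip_floor [476.6 228.8] 0.46 [ 0.5141 -0.2506  0.068 ] tool [-0.0217  0.1781  0.1337]
shaker [291.1 186.5] 0.98 [ 0.4968 -0.0812  0.    ] tool [0.0039 0.0099 0.2021]
shaker [437.6 173.2] 0.59 [ 0.5504 -0.2295  0.    ] tool [0.0187 0.1669 0.2017]
```

View pics/w3.png

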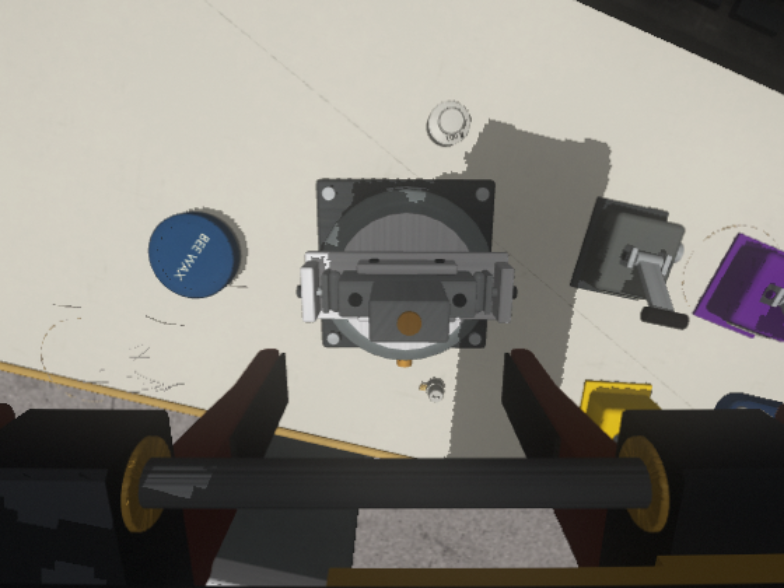

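The wrist view shows the block aligned with the fingers. Its orange top is at px (292,230), 7 mm along tool +y. The counter lies on the tool +y side.

```bash
python3 -m jog '[[0.08,0.001,0.007,0,0,0,0],[0.08,0,0,0.03,0,0,0],[0.08,0,0,0.03,0,0,0],[0.08,0,0,0.025,0,0,0],[0.08,0,0,0.014,0,0,0]]' 5; python3 -m jog '[[0.08,0,0,0,0,0,0],[0.08,0,0,0,0,0,0]]' 5; python3 - <<'E'
from h import *
T=toolpose(); c=arm.camera("wrist"); P=T@np.array(c["mount"])
cv2.imwrite("pics/w4.png",cv2.resize(c["frame"][:,:,::-1],(784,588))); print(T[:3,3])
E
```

```text
t: 8.1
position: [0.4917, -0.0875, 0.1016]
eef_rot: [-3.141, 0.003, 0.243]
contact_force: [-0.5, -0.2, 0.1]
opening: 0.0797
gripper_force: 0.0
t: 8.3
position: [0.493, -0.0869, 0.1039]
eef_rot: [3.141, 0.0, 0.244]
contact_force: [-0.9, -1.0, -0.1]
opening: 0.0802
gripper_force: 0.0
[ 0.49303991 -0.08693333  0.10387075]
```

View pics/w4.png

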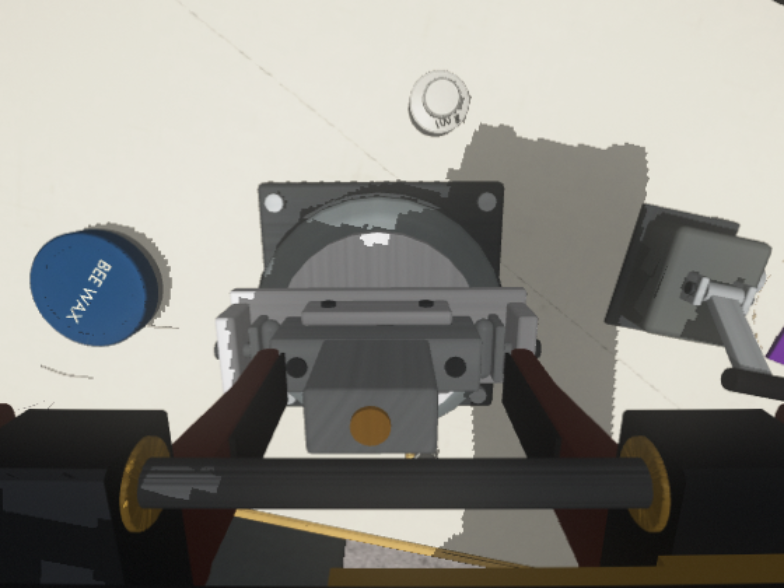

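The fingers straddle the grip, whose orange top at px (265,304) is 7 mm towards tool -y of centre, because the last reading was taken before the arm settled. I'll shift, then close.

```bash
python3 -m jog '[[0.08,0.0,-0.007,0,0,0,0],[0.08,0,0,0,0,0,0],[0.08,0,0,0,0,0,0]]' 5; python3 -m jog '[[0.03,0,0,0,0,0,0],[0.03,0,0,0,0,0,0],[0.03,0,0,0,0,0,0],[0.03,0,0,0,0,0,0],[0.03,0,0,0,0,0,0]]' 5;  python3 -m jog '[[0.03,0,0,0,0,0,0],[0.03,0,0,0,0,0,0]]'
```

```text
t: 8.65
position: [0.4914, -0.079, 0.1043]
eef_rot: [3.141, -0.001, 0.246]
contact_force: [0.6, 0.2, -0.8]
opening: 0.0804
gripper_force: 0.0
t: 9.15
position: [0.4911, -0.0792, 0.1036]
eef_rot: [3.142, -0.0, 0.245]
contact_force: [-1.2, 0.6, -0.7]
opening: 0.0434
gripper_force: 0.0
t: 9.35
position: [0.4912, -0.0796, 0.1036]
eef_rot: [3.141, -0.0, 0.245]
contact_force: [0.3, -1.7, 0.5]
opening: 0.0397
gripper_force: 5.0
```

```bash
python3 -m jog '[[0.03,0,0,0,0,0,0],[0.03,0,0,0,0,0,0],[0.03,0,0,0,0,0,0]]' 60; python3 -m jog '[[0.03,0,-0.0005,-0.0008,-1.15,0,0],[0.03,0,-0.0005,-0.0008,-1.15,0,0],[0.03,0,-0.0005,-0.0008,-1.15,0,0],[0.03,0,-0.0005,-0.0008,-1.15,0,0],[0.03,0,0,0,0,0,0]]'; python3 - <<'E'
from h import *
s=arm.sense();print(s["contact_force"],s["wrist_torque"],s["eef_rot"],s["position"])
E
```

```text
t: 9.65
position: [0.4912, -0.0797, 0.1037]
eef_rot: [3.141, -0.0, 0.245]
contact_force: [1.1, -3.1, -1.4]
opening: 0.0396
gripper_force: 60.0
t: 10.15
position: [0.4904, -0.0769, 0.1067]
eef_rot: [3.061, 0.0, 0.246]
contact_force: [1.5, -3.6, -2.2]
opening: 0.0396
gripper_force: 60.0
[ 1.53430908 -3.60643763 -2.21837877] [-0.56179617 -0.25277286 -0.08951692] [3.06101801e+00 3.94547392e-04 2.46018240e-01] [ 0.49038478 -0.07686294  0.10671238]
```

```bash
python3 -m jog '[[0.03,0,0.0008,-0.0006,1.83,0,0],[0.03,0,0.0008,-0.0006,1.83,0,0],[0.03,0,0.0008,-0.0006,1.83,0,0],[0.03,0,0.0008,-0.0006,1.83,0,0],[0.03,0,0.0008,-0.0006,1.83,0,0]]';  python3 -m jog '[[0.03,0,0,0,0,0,0],[0.03,0,0,0,0,0,0]]'; python3 - <<'E'
from h import *
T=toolpose(); c=arm.camera("wrist")
cv2.imwrite("pics/w5.png",cv2.resize(c["frame"][:,:,::-1],(784,588)))
E
```

```text
t: 10.65
position: [0.4916, -0.0817, 0.1097]
eef_rot: [-3.061, -0.0, 0.246]
contact_force: [1.7, -2.3, -5.0]
opening: 0.0399
gripper_force: 60.0
t: 10.85
position: [0.4915, -0.0813, 0.1098]
eef_rot: [-3.063, 0.0, 0.245]
contact_force: [-0.4, -2.8, -1.5]
opening: 0.0397
gripper_force: 60.0
```

View pics/w5.png

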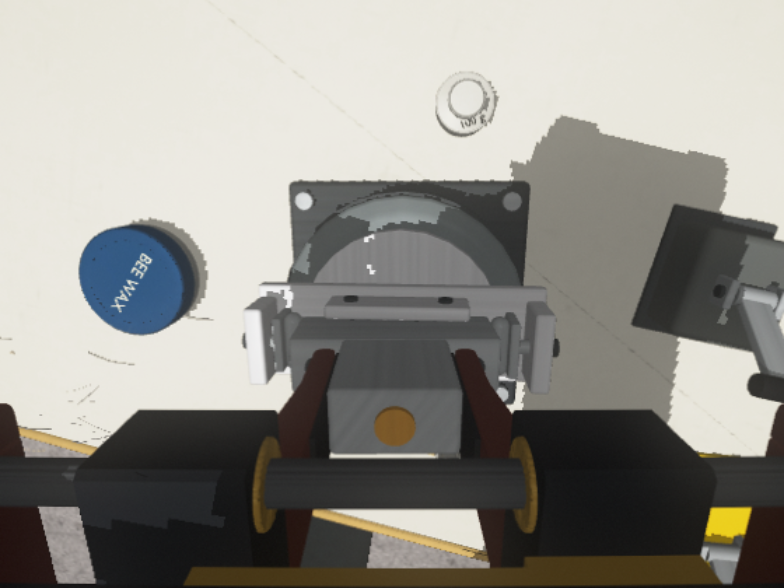

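The block is square in the fingers (orange top at px (282,304)) and tilting with the gripper while the clip stays put. Next swings.

```bash
python3 -m jog '[[0.03,0,-0.0009,-0.0006,-1.83,0,0],[0.03,0,-0.0009,-0.0006,-1.83,0,0],[0.03,0,-0.0009,-0.0006,-1.83,0,0],[0.03,0,-0.0009,-0.0006,-1.83,0,0],[0.03,0,-0.0009,-0.0006,-1.83,0,0]]';  python3 -m jog '[[0.03,0,0,0,0,0,0],[0.03,0,0,0,0,0,0]]'; python3 -m jog '[[0.03,0,0.001,-0.0006,1.83,0,0],[0.03,0,0.001,-0.0006,1.83,0,0],[0.03,0,0.001,-0.0006,1.83,0,0],[0.03,0,0.001,-0.0006,1.83,0,0],[0.03,0,0.001,-0.0006,1.83,0,0]]';  python3 -m jog '[[0.03,0,0,0,0,0,0],[0.03,0,0,0,0,0,0]]'
```

```text
t: 11.4
position: [0.4906, -0.0771, 0.1136]
eef_rot: [3.058, -0.0, 0.245]
contact_force: [-0.8, -6.4, 2.2]
opening: 0.0397
gripper_force: 60.0
t: 11.6
position: [0.4908, -0.0774, 0.1137]
eef_rot: [3.058, -0.0, 0.247]
contact_force: [-0.3, -4.9, 3.8]
opening: 0.0397
gripper_force: 60.0
t: 12.1
position: [0.4918, -0.0805, 0.1166]
eef_rot: [-3.061, -0.001, 0.246]
contact_force: [0.6, -0.3, -1.3]
opening: 0.0392
gripper_force: 60.0
t: 12.3
position: [0.4918, -0.081, 0.1161]
eef_rot: [-3.063, -0.0, 0.246]
contact_force: [1.0, -0.3, 0.9]
opening: 0.04
gripper_force: 60.0
```

```bash
python3 -m jog '[[0.03,0,-0.0011,-0.0006,-1.83,0,0],[0.03,0,-0.0011,-0.0006,-1.83,0,0],[0.03,0,-0.0011,-0.0006,-1.83,0,0],[0.03,0,-0.0011,-0.0006,-1.83,0,0],[0.03,0,-0.0011,-0.0006,-1.83,0,0]]';  python3 -m jog '[[0.03,0,0,0,0,0,0],[0.03,0,0,0,0,0,0]]'; python3 -m jog '[[0.03,0,0.0012,-0.0006,1.83,0,0],[0.03,0,0.0012,-0.0006,1.83,0,0],[0.03,0,0.0012,-0.0006,1.83,0,0],[0.03,0,0.0012,-0.0006,1.83,0,0],[0.03,0,0.0012,-0.0006,1.83,0,0]]';  python3 -m jog '[[0.03,0,0,0,0,0,0],[0.03,0,0,0,0,0,0]]'
```

```text
t: 12.8
position: [0.4912, -0.0762, 0.1209]
eef_rot: [3.057, -0.002, 0.246]
contact_force: [-1.6, -4.1, 12.3]
opening: 0.0394
gripper_force: 60.0
t: 13.0
position: [0.4914, -0.0764, 0.1208]
eef_rot: [3.058, -0.002, 0.247]
contact_force: [-2.0, -3.2, 10.9]
opening: 0.0393
gripper_force: 60.0
t: 13.5
position: [0.4913, -0.0809, 0.122]
eef_rot: [-3.061, 0.001, 0.247]
contact_force: [-0.7, -0.4, -0.5]
opening: 0.0397
gripper_force: 60.0
t: 13.7
position: [0.4914, -0.0814, 0.1219]
eef_rot: [-3.063, 0.001, 0.246]
contact_force: [-0.6, 0.5, -1.4]
opening: 0.04
gripper_force: 60.0
```

The force is now about the block's weight, so the block is past the ribs. I'll level it while rising gently, then lift clear of the 22 mm posts.

```bash
python3 -m jog '[[0.03,0,-0.0012,-0.001,-1.5,0,0],[0.03,0,-0.0012,-0.001,-1.5,0,0],[0.03,0,-0.0012,-0.001,-1.57,0,0],[0.03,0,0,0,0,0,0],[0.03,0,0,0,0,0,0]]';  python3 -m jog '[[0.03,0,0,-0.003,0,0,0],[0.03,0,0,-0.003,0,0,0],[0.03,0,0,-0.003,0,0,0],[0.03,0,0,0,0,0,0],[0.03,0,0,0,0,0,0]]'; python3 - <<'E'
from h import *
print(arm.sense()["eef_rot"])
a=arm.camera("scene")["frame"][150:280,240:380,::-1]
cv2.imwrite("pics/s6.png",cv2.resize(a,None,fx=4,fy=4,interpolation=3))
T=toolpose();c=arm.camera("wrist"); P=T@np.array(c["mount"])
for d in arm.landmark_of(c,"lever_tip")[:2]: print(d["conf"],atz(c,d["centre"],.0863,P))
E
```

```text
t: 14.2
position: [0.4908, -0.0778, 0.1254]
eef_rot: [3.141, 0.0, 0.247]
contact_force: [0.1, 0.3, -1.6]
opening: 0.0398
gripper_force: 60.0
t: 14.7
position: [0.491, -0.0788, 0.1345]
eef_rot: [3.141, -0.0, 0.245]
contact_force: [0.2, 0.1, -0.9]
opening: 0.0395
gripper_force: 60.0
[ 3.14116978e+00 -2.26682798e-04  2.45011999e-01]
0.73 [ 0.5178789  -0.23726885  0.0863    ]
```

View pics/s6.png

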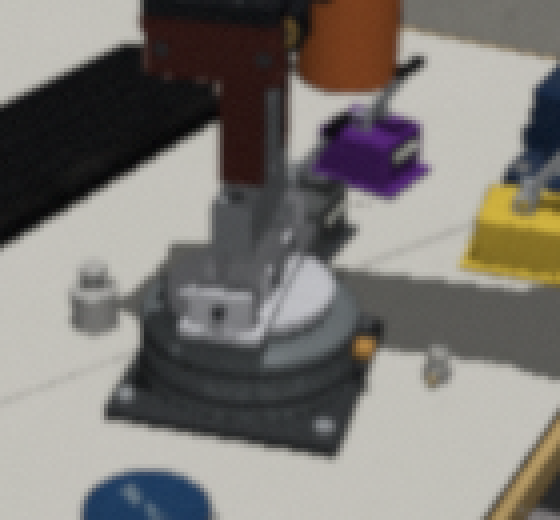

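The block looks lifted above the clip. I'll check for slip by overlaying its expected foot outline.

```bash
python3 - <<'E'
from h import *
T=toolpose(); c=arm.camera("scene"); f=c["frame"][:,:,::-1]
k=6;x0,y0=270,175
a=cv2.resize(f[y0:y0+80,x0:x0+75],None,fx=k,fy=k,interpolation=3); b=a.copy()
def dr(bz,z0,z1,hy,hx,col):
    yw=.245;cy,sy=np.cos(yw),np.sin(yw);C=T[:3,3]
    def pt(x,y,z): 
        u=proj(c,(C[0]+cy*x-sy*y,C[1]+sy*x+cy*y,z)); return (int((u[0]-x0+.5)*k),int((u[1]-y0+.5)*k))
    for z in (z0,z1): cv2.polylines(b,[np.array([pt(*s,z) for s in ((-hx,-hy),(hx,-hy),(hx,hy),(-hx,hy))])],1,col,1)
bz=T[2,3]-.0357
dr(0,bz,bz+.03,.04,.011,(0,0,255)); dr(0,.068,.09,.063,.011,(0,255,0))
cv2.imwrite("pics/s7.png",cv2.resize(np.hstack([a,b]),(800,427)))
E
```

```text
(no output)
```

View pics/s7.png

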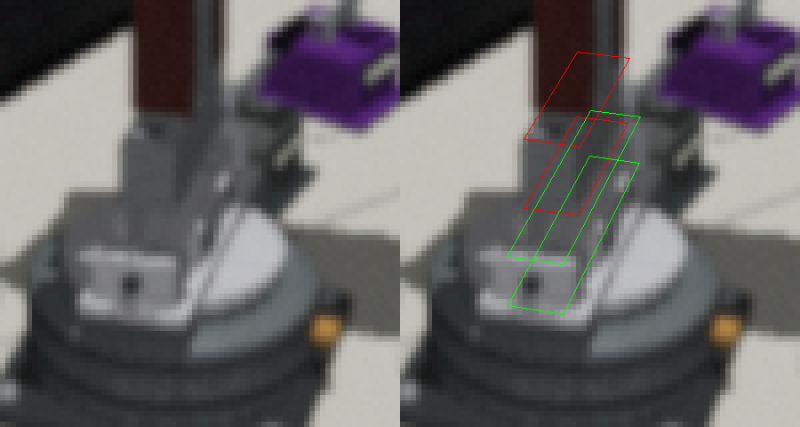

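The outline matches: the foot spans rows 140–210 of the crop and the clip posts start near 247. So the block hasn't slipped and sits level, about 9 mm above the clip posts. Handing in.

```bash
python3 -c "
from plant import arm
print(arm.sense()['t'],arm.sense()['gripper_force']); print(arm.sign_off())"
```

```text
14.9 59.99704599380493
the job is handed in; nothing more can be done
None
```

I swung the counter's lever to its stop and it sprang back. I then rocked the block out of the clip, counter end first, and handed in at 14.9 s with it held level about 9 mm above the clip posts; the armature's height could not be read directly, but no pull strong enough to lift it was recorded.

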